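# Scrape the carrot tops off the trimming board

### The job

Fold the steel drop-front of the trimming board fully down over the tray. Take the bench scraper from its rack and sweep all four carrot pieces off the board into the tray with its blade, without touching them with the gripper and leaving the tray, the sauce cup on the board and the tub on the scale standing where they are. Finally put the scraper back in its rack, blade down and fully home.

Things in the scene. Friction and masses are not known exactly. Their poses are not given: they have to be found in the camera images.
- trim_board: Fixed station, left of the scale: white board raised on a steel frame. Origin on the table (z = 0) under the board's centre; x points away from the robot to the drop-front, y across. Board top z = 140 mm; usable x -125..125, y -126..126 mm. 3 mm steel side guards stand 29 mm above the board at y = +-126; the robot's side (x = -125) is open.
- drop_front (a joint): Drop-front: steel flap 246 wide, 49 high, 3 mm thick along the board's far edge, top edge rolled outwards (6 mm), on a stiff hinge along the board's y. 0 = upright (closes the edge); grows as its top folds away from the robot and down; 1.57 = level; 2.25 rad = end stop, fully down, a chute into the tray. It stays where it is left; folding takes 2 to 3 N at its edge.
- drop_front_hinge (a point): Middle of the drop-front's hinge line, 138 mm above the table (2 mm below the board top), at x = 128.5 mm of the board frame. Axes as the board's.
- drop_front_edge (a point): Middle of the drop-front's rounded free edge, 46 mm from the hinge line; moves with the flap.
- trim_tray: White food tray 280 x 200 x 50 mm, loose, on the station's carrier just beyond the drop-front. Origin at the centre of its underside (26 mm above the table); x along its 280 mm length (across the board), z up. Inside 244 x 164 mm, floor 2 mm thick, rim 50 mm above the origin.
- carrot_1: Orange halved carrot top, 66 mm long, about 34 mm wide and 24 mm high, lying with its flat cut face down. Origin at the centre of the underside; x along its length to the rounded crown end.
- carrot_2: Orange halved carrot top, 70 mm long, about 32 mm wide and 22 mm high, lying with its flat cut face down. Origin at the centre of the underside; x along its length to the rounded crown end.
- carrot_3: Orange halved carrot top, 64 mm long, about 34 mm wide and 25 mm high, lying with its flat cut face down. Origin at the centre of the underside; x along its length to the rounded crown end.
- carrot_4: Orange halved carrot top, 68 mm long, about 34 mm wide and 23 mm high, lying with its flat cut face down. Origin at the centre of the underside; x along its length to the rounded crown end.
- sauce_cup: Small full tasting cup, 67 mm across the rim, 46 mm high, upright on the board. Origin at the centre of its underside, z up. It must stay where it is.
- scraper: Bench scraper: steel blade, white handle along its back. x from the blade's edge (-57 mm) to the handle's top (57); y along the edge; z through the thickness. Blade 116 wide, z 0..2 mm, x -57..29; ferrule to z = 8, x 15..28, 120 wide; handle x 30..57, z 0..18, 124 wide. Stands in its rack blade down (x axis up), leaning a few degrees. 0.14 kg.
- scraper_handle (a point): Centre of the scraper's handle (x = 43.5, y = 0, z = 9 mm of the scraper frame), the place to grip across its 18 mm thickness. Axes as the scraper's.
- scraper_rack: Fixed steel rack right of the scale: foot plate 70 x 160 mm and a pocket for the blade, open on top. Origin at the underside's centre; y along the pocket, x across, z up. Pocket x -3..3, y -64..64 mm, floor z = 6, parallel cheeks to z = 62, lips flared to 20 mm wide at z = 72. Scraper home: blade edge on the floor, handle centre 106.5 mm above the table.
- tub_d: Open filled tub of carrot and herbs, 118 mm across, 137 mm high, standing on the scale platter (100 mm above the table) between the rack and the board; its origin is the centre of its underside. Leave it where it is.
Mind the look-alikes: they are no part of the job. What is shaped like the carrot_3 but yellow is not meant.

How it is judged:
By the outcome, as a careful person would: the job done as asked, in the order asked, and still so for the second after the job is handed in, with the robot touching nothing.
It also fails if it takes over 72 s, if anything falls off the work surface, if the arm or the gripper's body presses on something with over 40 N, if the wrist force passes 120 N, or if a joint passes its speed limit or range.

### The arm

A 6-joint arm with a two-finger parallel gripper is mounted at the origin on a cart in front of the work surface, level with it; the furniture and walls round the work are solid. World frame = base frame: x ahead of the robot, y to its left, z up, the work surface at z = 0. Lengths are in m, angles in rad, forces in N, time in s.
With the tool pointing down it reaches from about 0.4 to 0.825 m from the base axis. Payload 7 kg.
Tool frame: the origin (TCP) lies midway between the tips of the shut fingers; the grasp point (between the pads) lies 19 mm behind it; z points along the fingers, y is the line along which they close (so a half turn about z gives the same grasp; the last joint's range is limited). The gripper opens to 88 mm and grips with 3 to 60 N. Pads are 19 mm wide; open, the fingers measure 130 mm over their backs; the gripper's body (78 mm by 193 mm) begins 47 mm behind the grasp point.
Start: joints at [1.55, 0.359, 0.012, 0, -1.224, -0.288], TCP at [0.205, 0.643, 0.195] pointing down, gripper open.
Joint ranges: [-3.07, 3.07], [-1.43, 2.12], [-1.02, 1.25], [-3.03, 1.67], [-3.05, -0], [-3.03, 3.03]. Speed limits (rad/s): [2.39, 2.39, 3.01, 3.14, 3.14, 3.14].

### API

Orientations are given as [roll, pitch, yaw] about the fixed x, y, z axes, in that order (R = Rz(yaw) Ry(pitch) Rx(roll)).
In Python, from station import arm, grab_frame, camera_params, spot_in gives the robot as it stands.
- The arm moves only by the shell command python3 -m jog 'ROWS' [FORCE]. ROWS is JSON, a list that holds one entry, the list of rows, each a list of 7 numbers: the shift along the tool's x, y, z in mm, then the turn, a rotation vector about the tool's x, y, z in rad, then the finger opening in mm, from 0 to 87.6. In form: [[[x, y, z, wx, wy, wz, fingers], ...]]. A call has 1 to 20 rows; each row is the pose to reach, as a shift and turn from the pose commanded when the call began, along the tool's axes at that moment; what a row does not reach only later rows make up. A row lasts 1/8 s, in which the tool goes at most 62.5 mm and 10.7 degrees, less where a joint would pass 70% of its speed; a pose out of reach is approached as far as the arm can. A call with a gripper value outside its range is refused whole. The fingers move at their own pace and stop on an object; FORCE is the grip in N (left out, the last holds). Time passes only in rows, so rows that repeat a pose let the fingers close. It gives the time, the measured TCP pose, the force, the opening and the grip force at its end, in the units of the state.
- arm.get_state(): the state, without advancing time (a new reading comes with each control period).
- grab_frame(name): name is "scene" or "top" or "wrist"; returns (picture, depth): 400x640x3 uint8, blue, green, red; 400x640 float32, m along the optical axis (not along the pixel's ray), 0 where there is no reading.
- camera_params(name): a dict with "mtx" (3x3 intrinsics, pixels), "R" (3x3) and "t" (3): a world point X has camera coordinates R X + t. Camera axes: x right, y down, z forward; pixel columns grow to the right and rows downward; lengths in m; the calibration is good to about 2 mm. A picture is of the moment at which its call begins: read the wrist's pose just before it. camera_params takes no time and is no camera call; for the wrist camera it gives the pose at the moment of the call.
- arm.job_done(): hands the job in; it is judged then, once.
Trained networks look in the newest picture that a camera, given by its name, has taken for a name from the list of things; names that differ only in an ending like _2 or _b are one class to them, and where a whole thing is asked for, a point or a joint stands for the part that bears it (a point fixed in the world has none). Each returns a list of dicts, best first, with "confidence" (0 to 1); they miss things now and then, are a little off and sometimes report something else, mostly with a low value. They report only what shows in the picture. A call takes as long as a camera call. They do not tell look-alikes from the thing itself.
- spot_in(query, camera): "uv" ([column, row] in pixels, amid what is visible of it).
The state is a dict: "t": time; "q": joint angles; "qd": joint speeds; "joint_efforts": joint torques, N m; "eef_pos": TCP position; "ee_rot": TCP orientation; "force": force on the tool from outside, world axes, zero at the start; "moment": the same for the moment, N m; "width": finger opening in m; "gripper_force": force on a finger pad.
Only numpy, scipy, OpenCV 4.12 (cv2) and the standard library are available. Lean on these libraries where they do the work, as an engineer would, in place of code of your own. Each camera call takes 0.05 s, during which the arm holds its last target. There are 200 camera calls.

## Working session

There is one attempt and no reset: what is moved stays moved. The work goes in short steps, Python scripts to look and compute and a shell command to move; the robot and the scene stay as the last step left them, time stands still between calls to the robot, and variables do not carry over. Pictures are saved under pics/ and viewed, at most 12 in all, crops included, and the job is handed in when it is done.

```bash
mkdir -p pics; ls; cat > h.py <<'E'
import numpy as np, cv2
from station import arm, grab_frame, camera_params, spot_in
from scipy.spatial.transform import Rotation as Ro
def world(cam,depth):
    p=camera_params(cam);K=np.array(p["mtx"]);R=np.array(p["R"]);t=np.array(p["t"])
    v,u=np.mgrid[0:depth.shape[0],0:depth.shape[1]]
    c=np.stack([(u-K[0,2])/K[0,0]*depth,(v-K[1,2])/K[1,1]*depth,depth],-1)
    return (c-t)@R
def tool():
    s=arm.get_state();return np.array(s["eef_pos"]),s["ee_rot"],s
E
python3 - <<'E'
from h import *
for c in ("top","scene"):
    im,d=grab_frame(c);cv2.imwrite(f"pics/{c}.png",im);np.savez(f"pics/{c}.npz",im=im,d=d,w=world(c,d))
    w=world(c,d)
    for q in ("carrot_1","sauce_cup","scraper","scraper_rack","tub_d","trim_tray","trim_board","drop_front"):
        for r in spot_in(q,c)[:6]:
            u,v=map(int,r["uv"]);print(c,q,r["uv"],round(r["confidence"],2),w[v,u].round(3))
p,r,s=tool();print(p,r,s["t"],s["width"],s["force"])
E
```

```text
pics
top carrot_1 [192.2, 176.2] 0.69 [0.588 0.227 0.161]
top carrot_1 [249.7, 174.7] 0.69 [0.59  0.07  0.164]
top carrot_1 [247.4, 222.7] 0.68 [0.458 0.074 0.162]
top carrot_1 [223.1, 204.7] 0.62 [0.508 0.139 0.165]
top sauce_cup [194.0, 228.5] 0.7 [0.444 0.217 0.161]
top sauce_cup [419.7, 198.8] 0.69 [ 0.541 -0.429  0.006]
top sauce_cup [248.3, 220.5] 0.2 [0.464 0.071 0.163]
top scraper [431.1, 194.2] 0.9 [ 0.539 -0.445  0.09 ]
top scraper_rack [421.0, 196.6] 0.72 [ 0.547 -0.435  0.006]
top tub_d [338.1, 176.7] 0.69 [ 0.568 -0.172  0.226]
top tub_d [188.6, 178.4] 0.4 [0.583 0.239 0.158]
top trim_tray [228.5, 120.5] 0.59 [0.791 0.155 0.031]
top trim_tray [222.1, 153.1] 0.55 [0.646 0.141 0.184]
top trim_board [218.3, 200.5] 0.68 [0.522 0.157 0.145]
top drop_front [217.0, 154.7] 0.8 [0.646 0.157 0.171]
scene carrot_1 [186.5, 218.5] 0.76 [0.324 0.206 0.012]
scene carrot_1 [248.5, 167.5] 0.69 [0.498 0.13  0.155]
scene carrot_1 [286.7, 163.3] 0.58 [0.593 0.081 0.158]
scene carrot_1 [255.3, 147.5] 0.55 [0.574 0.215 0.158]
scene carrot_1 [245.0, 184.4] 0.5 [0.445 0.057 0.157]
scene sauce_cup [215.0, 159.9] 0.6 [0.438 0.208 0.167]
scene scraper [411.1, 292.3] 0.96 [ 0.536 -0.462  0.112]
scene scraper_rack [403.6, 315.5] 0.97 [ 0.537 -0.449  0.031]
scene tub_d [342.3, 202.9] 0.62 [ 0.547 -0.217  0.205]
scene tub_d [408.5, 292.6] 0.27 [ 0.529 -0.46   0.115]
scene trim_tray [322.8, 162.3] 0.85 [0.822 0.206 0.025]
scene trim_board [255.8, 173.2] 0.66 [0.509 0.112 0.141]
scene trim_board [320.9, 163.5] 0.66 [0.808 0.2   0.029]
scene trim_board [288.3, 150.0] 0.19 [0.643 0.143 0.156]
scene drop_front [288.0, 150.1] 0.85 [0.643 0.143 0.156]
[0.2051439  0.64304467 0.19509108] [-3.14155941e+00  1.30514879e-05 -3.08774286e-01] 0.9 0.08757009080638203 [ 0.05102165  0.69607727 -0.13557495]
```

```bash
python3 - <<'E'
from h import *
a=cv2.imread("pics/top.png")[90:290,140:460]
cv2.imwrite("pics/topc.png",cv2.resize(a,None,fx=2.5,fy=2.5,interpolation=cv2.INTER_CUBIC))
E
```

```text
(no output)
```

View pics/topc.png

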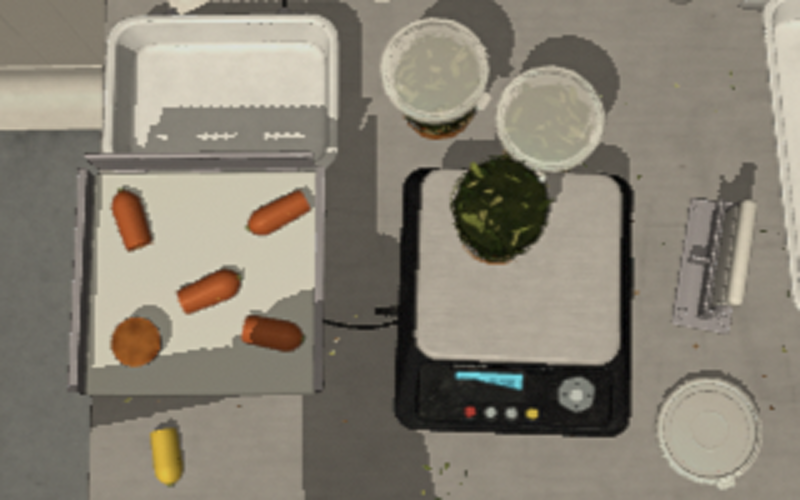

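View pics/scene.png

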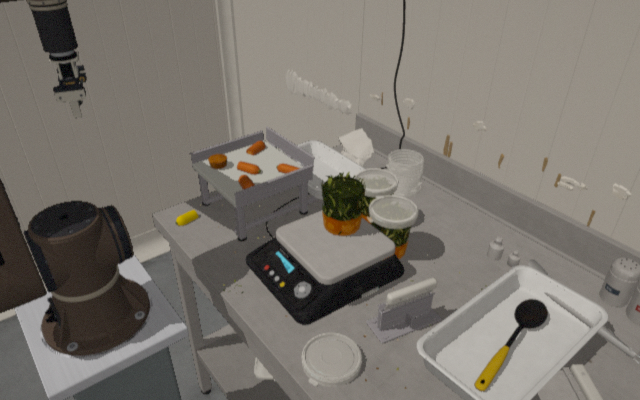

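The pictures show four orange carrots on the board at top pixels (192,176), (250,175), (223,205) and (248,222). The cup is at (194,228). The yellow look-alike lies on the table near the robot at about (206,272), off the board, so I leave it alone. The scraper is in its rack at about (431,194). Next I'll fit the geometry.

```bash
python3 - <<'E'
from h import *
for c in("top","scene"):
    z=np.load(f"pics/{c}.npz");w=z["w"];im=z["im"].astype(int);d=z["d"]
    X,Y,Z=w[...,0],w[...,1],w[...,2];ok=d>0
    def rect(m,n):
        P=w[m];
        if len(P)<10: print(c,n,len(P));return
        (cx,cy),(a,b),an=cv2.minAreaRect((P[:,:2]*1000).astype(np.float32))
        print(c,n,len(P),"ctr",round(cx,1),round(cy,1),"size",round(a,1),round(b,1),"ang",round(an,1),"z",np.percentile(P[:,2],[2,50,98]).round(4))
    reg=lambda x0,x1,y0,y1,z0,z1: ok&(X>x0)&(X<x1)&(Y>y0)&(Y<y1)&(Z>z0)&(Z<z1)
    rect(reg(.35,.66,-.02,.32,.135,.147)&(im.min(2)>0),"board")
    rect(reg(.625,.68,0,.3,.150,.20),"flap")
    rect(reg(.625,.68,0,.3,.183,.20),"flaptop")
    rect(reg(.35,.6,.26,.32,.15,.18),"guardL");rect(reg(.35,.6,-.01,.04,.15,.18),"guardR")
    org=(im[...,2]-im[...,0]>60)&(im[...,2]-im[...,1]>35)
    m=(org&reg(.35,.65,0,.3,.143,.21)).astype(np.uint8)
    n,L=cv2.connectedComponents(m)
    for i in range(1,n):
        if (L==i).sum()>20: rect(L==i,"orange%d"%i)
    rect(reg(.45,.62,-.52,-.36,.09,.14),"handle");rect(reg(.45,.62,-.52,-.36,.0952,.14),"handletop")
    rect(reg(.45,.62,-.52,-.36,.003,.012)&(im.max(2)<0),"x")
    rect(reg(.65,.95,0,.35,.07,.085),"trayrim")
    rect(reg(.4,.7,-.3,-.05,.18,.26),"tub")
E
```

```text
top board 6579 ctr 519.2 149.8 size 257.4 254.0 ang 89.8 z [0.1365 0.1416 0.1464]
top flap 589 ctr 639.4 149.2 size 27.7 271.1 ang 0.0 z [0.1518 0.1759 0.1909]
top flaptop 224 ctr 648.1 147.7 size 248.2 6.8 ang 89.2 z [0.1833 0.1867 0.192 ]
top guardL 440 ctr 497.6 280.4 size 13.7 202.6 ang 89.7 z [0.1508 0.1693 0.175 ]
top guardR 300 ctr 496.5 26.7 size 26.4 206.8 ang 90.0 z [0.1553 0.1703 0.1751]
top orange1 226 ctr 584.5 230.0 size 63.2 29.8 ang 19.0 z [0.1523 0.1609 0.1672]
top orange2 239 ctr 589.3 66.8 size 27.6 69.4 ang 28.1 z [0.1476 0.159  0.1654]
top orange3 251 ctr 504.1 140.3 size 29.6 66.8 ang 23.0 z [0.149  0.1598 0.1668]
top orange4 300 ctr 448.0 215.6 size 51.2 50.7 ang 39.0 z [0.1616 0.1667 0.172 ]
top orange5 219 ctr 456.2 71.5 size 61.1 27.5 ang 77.6 z [0.1522 0.1617 0.1688]
top handle 357 ctr 543.9 -454.3 size 20.4 121.2 ang 78.0 z [0.0914 0.1181 0.1249]
top handletop 331 ctr 543.9 -454.4 size 20.0 121.2 ang 78.3 z [0.099  0.1186 0.125 ]
top x 0
top trayrim 922 ctr 802.6 144.7 size 282.0 292.9 ang 89.1 z [0.0706 0.077  0.0835]
top tub 1203 ctr 581.1 -177.1 size 10
[... 517 characters left out ...]
0.1435 0.1543 0.1625]
scene orange2 168 ctr 446.2 212.0 size 49.6 50.4 ang 62.3 z [0.1499 0.1641 0.1676]
scene orange3 178 ctr 498.5 135.9 size 26.3 66.3 ang 26.1 z [0.1438 0.1538 0.1614]
scene orange4 128 ctr 585.1 56.1 size 77.0 42.5 ang 85.0 z [0.1443 0.1545 0.1681]
scene orange5 134 ctr 451.7 59.0 size 85.3 30.4 ang 73.4 z [0.1461 0.1584 0.1661]
scene handle 622 ctr 544.4 -456.6 size 20.1 122.8 ang 78.2 z [0.0972 0.1151 0.121 ]
scene handletop 616 ctr 544.4 -456.6 size 20.1 122.8 ang 78.2 z [0.0977 0.1152 0.121 ]
scene x 0
scene trayrim 317 ctr 789.2 150.1 size 285.2 264.1 ang 87.5 z [0.0702 0.0743 0.0786]
scene tub 1295 ctr 580.2 -180.0 size 106.8 104.4 ang 22.4 z [0.1823 0.2181 0.2261]
```

```bash
cat > g.py <<'E'
# usage: g.py x y z yawdeg [x y z yawdeg ...] : world TCP targets (mm, deg), tool down -> jog rows
import sys;from h import *
p,r,s=tool();R0=Ro.from_euler("xyz",r)
print("now",(p*1000).round(1),np.round(r,3),"t",round(s["t"],2),"F",np.round(s["force"],1),"w",round(s["width"]*1000,1),"q",np.round(s["q"],2))
a=np.array(sys.argv[1:],float).reshape(-1,4)
for x in a:
    d=R0.inv().apply(x[:3]-p*1000);w=(R0.inv()*Ro.from_euler("xyz",[np.pi,0,np.radians(x[3])])).as_rotvec()
    print(x,"->",d.round(1).tolist()+w.round(3).tolist())
E
python3 g.py 615 150 240 0 615 150 176 0
```

```text
now [205.1 643.  195.1] [-3.142  0.    -0.309] t 0.9 F [ 0.1  0.7 -0.1] w 87.6 q [ 1.55  0.36  0.01 -0.   -1.22 -0.29]
[615. 150. 240.   0.] -> [540.3, 345.2, -44.9, -0.0, 0.0, -0.309]
[615. 150. 176.   0.] -> [540.3, 345.2, 19.1, -0.0, 0.0, -0.309]
```

```bash
python3 -m jog '[[[0,0,-45,0,0,0,0],[540,345,-45,0,0,-0.309,0],[540,345,-45,0,0,-0.309,0],[540,345,-45,0,0,-0.309,0],[540,345,-45,0,0,-0.309,0],[540,345,-45,0,0,-0.309,0],[540,345,-45,0,0,-0.309,0],[540,345,-45,0,0,-0.309,0],[540,345,-45,0,0,-0.309,0],[540,345,-45,0,0,-0.309,0],[540,345,-45,0,0,-0.309,0],[540,345,-45,0,0,-0.309,0],[540,345,-45,0,0,-0.309,0],[540,345,-45,0,0,-0.309,0],[540,345,19,0,0,-0.309,0],[540,345,19,0,0,-0.309,0]]]'; python3 g.py 635 150 176 0
```

```text
t: 2.9
eef_pos: [0.611, 0.1503, 0.1722]
ee_rot: [3.139, 0.008, 0.002]
force: [0.7, 0.0, 0.0]
width: 0.0004
gripper_force: 0.0
now [611.  150.3 172.2] [3.139e+00 8.000e-03 2.000e-03] t 2.9 F [0.7 0.  0. ] w 0.4 q [ 0.55  0.3  -0.12 -0.   -1.15  1.02]
[635. 150. 176.   0.] -> [24.0, 0.4, -4.0, 0.003, 0.008, 0.002]
```

```bash
python3 -m jog '[[[20,0,0,0,0,0,0],[30,0,1,0,0,0,0],[40,0,4,0,0,0,0],[48,0,10,0,0,0,0],[55,0,18,0,0,0,0],[58,0,25,0,0,0,0],[60,0,33,0,0,0,0],[61,0,37,0,0,0,0],[75,0,37,0,0,0,0],[75,0,43,0,0,0,0],[74,0,48,0,0,0,0],[72,0,53,0,0,0,0],[70,0,58,0,0,0,0],[69,0,61,0,0,0,0],[69,0,61,0,0,0,0]]]'; python3 g.py; python3 - <<'E'
from h import *
im,d=grab_frame("top");w=world("top",d);cv2.imwrite("pics/t2.png",im)
im,d=grab_frame("scene");cv2.imwrite("pics/s2.png",im);w=world("scene",d)
m=(d>0)&(w[...,0]>.645)&(w[...,0]<.72)&(w[...,1]>.03)&(w[...,1]<.1)&(w[...,2]>.085)&(w[...,2]<.2)
P=w[m];i=np.argsort(P[:,0]);print(P[i][::max(1,len(P)//12)].round(3).tolist())
E
```

```text
t: 4.78
eef_pos: [0.6835, 0.1503, 0.1149]
ee_rot: [3.141, 0.0, 0.0]
force: [0.6, -0.2, -0.1]
width: 0.0007
gripper_force: 0.0
now [683.5 150.3 114.9] [3.141 0.    0.   ] t 4.78 F [ 0.6 -0.2 -0.1] w 0.7 q [ 0.49  0.45 -0.03  0.   -1.09  1.08]
[[0.645, 0.061, 0.178], [0.645, 0.076, 0.172], [0.646, 0.072, 0.15], [0.646, 0.077, 0.168], [0.646, 0.053, 0.188], [0.646, 0.068, 0.145], [0.646, 0.097, 0.172], [0.647, 0.063, 0.164], [0.647, 0.045, 0.168], [0.647, 0.031, 0.187], [0.648, 0.064, 0.185], [0.648, 0.065, 0.169], [0.649, 0.071, 0.156], [0.651, 0.041, 0.185]]
```

```bash
python3 - <<'E'
import cv2,numpy as np
a=cv2.imread("pics/t2.png")[90:250,150:300];b=cv2.imread("pics/s2.png")[90:250,170:380]
f=lambda x,h:cv2.resize(x,(int(x.shape[1]*h/x.shape[0]),h))
cv2.imwrite("pics/c2.png",np.hstack([f(a,340),f(b,340)]))
E
```

```text
(no output)
```

View pics/c2.png

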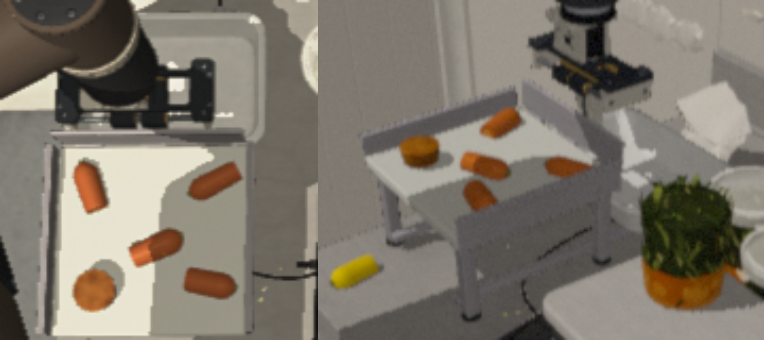

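The top and scene crops show the flap still upright (top crop bar at about row 138) with the gripper beyond it. I'll back up and push again in small steps with force checks.

```bash
python3 -m jog '[[[0,0,-50,0,0,0,0],[0,0,-105,0,0,0,0],[-50,0,-105,0,0,0,0],[-73,0,-105,0,0,0,0],[-73,0,-55,0,0,0,0],[-73,0,-55,0,0,0,0],[-60,0,-55,0,0,0,0],[-50,0,-55,0,0,0,0],[-40,0,-55,0,0,0,0]]]'; python3 - <<'E'
from h import *
im,d=grab_frame("scene");cv2.imwrite("pics/s3.png",im);w=world("scene",d)
for y0,y1 in((.03,.1),(.18,.26)):
  m=(d>0)&(w[...,0]>.635)&(w[...,0]<.72)&(w[...,1]>y0)&(w[...,1]<y1)&(w[...,2]>.145)&(w[...,2]<.2)
  P=w[m];i=np.argsort(P[:,2]);print(P[i][::max(1,len(P)//8)].round(3).tolist())
c=camera_params("wrist");im,d=grab_frame("wrist");cv2.imwrite("pics/w3.png",im)
a=cv2.imread("pics/s3.png")[60:260,170:420]
cv2.imwrite("pics/c3.png",np.hstack([cv2.resize(a,(450,360)),cv2.resize(im,(350,360))]))
E
```

```text
t: 6.0
eef_pos: [0.6454, 0.1503, 0.1709]
ee_rot: [-3.141, -0.001, -0.0]
force: [0.5, 0.2, 0.9]
width: 0.0003
gripper_force: 0.0
[[0.648, 0.089, 0.145], [0.644, 0.06, 0.153], [0.644, 0.04, 0.159], [0.647, 0.069, 0.164], [0.647, 0.092, 0.17], [0.647, 0.044, 0.175], [0.644, 0.05, 0.18], [0.651, 0.088, 0.184], [0.643, 0.049, 0.191]]
[[0.646, 0.239, 0.145], [0.645, 0.243, 0.151], [0.648, 0.203, 0.156], [0.65, 0.238, 0.162], [0.647, 0.249, 0.168], [0.646, 0.194, 0.174], [0.649, 0.203, 0.179], [0.654, 0.232, 0.183], [0.647, 0.2, 0.188]]
```

View pics/c3.png

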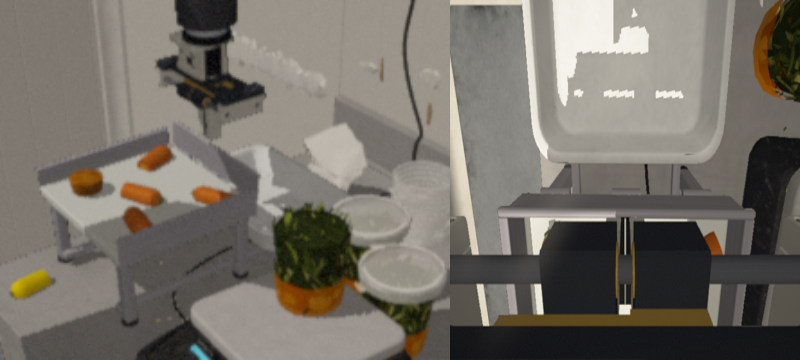

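```bash
python3 g.py; python3 - <<'E'
from h import *
P=arm.get_state()["eef_pos"]
for c in("scene","wrist"):
    p=camera_params(c);x=np.array(p["R"])@P+np.array(p["t"]);u=np.array(p["mtx"])@x;print(c,(u[:2]/u[2]).round(1),x.round(3))
im,d=grab_frame("scene")
w=world("scene",d)
m=(d>0)&(w[...,0]>.60)&(w[...,0]<.69)&(w[...,1]>.10)&(w[...,1]<.2)&(w[...,2]>.19)&(w[...,2]<.26)
P=w[m];i=np.argsort(P[:,2]);print(P[i][::max(1,len(P)//12)].round(3).tolist())
im,d=grab_frame("wrist");w=world("wrist",d)
for v in range(190,330,8):
  print(v,[ (w[v,u].round(3).tolist() if d[v,u]>0 else 0) for u in (260,305,370)])
E
```

```text
now [645.1 150.2 170. ] [ 3.142 -0.    -0.   ] t 6.1 F [-1.   0.7  0.6] w 0.3 q [ 0.52  0.35 -0.05  0.   -1.16  1.05]
scene [287.  144.7] [-0.075 -0.186  1.492]
wrist [319.3 233.1] [-0.     0.019  0.204]
[[0.641, 0.137, 0.202], [0.652, 0.139, 0.207], [0.637, 0.131, 0.212], [0.635, 0.149, 0.215], [0.634, 0.147, 0.219], [0.635, 0.133, 0.224], [0.635, 0.142, 0.227], [0.636, 0.13, 0.232], [0.635, 0.152, 0.236], [0.648, 0.131, 0.24], [0.633, 0.165, 0.244], [0.634, 0.155, 0.247], [0.641, 0.131, 0.255]]
190 [[0.624, 0.212, -0.001], [0.624, 0.165, 0.001], [0.623, 0.097, -0.001]]
198 [[0.616, 0.212, 0.002], [0.615, 0.165, -0.001], [0.615, 0.097, 0.0]]
206 [[0.606, 0.213, -0.001], [0.606, 0.165, -0.0], [0.606, 0.097, 0.0]]
214 [[0.647, 0.188, 0.144], [0.646, 0.159, 0.143], [0.646, 0.118, 0.144]]
222 [[0.648, 0.185, 0.162], [0.647, 0.159, 0.16], [0.647, 0.12, 0.159]]
230 [[0.652, 0.181, 0.185], [0.651, 0.158, 0.184], [0.652, 0.124, 0.185]]
238 [[0.648, 0.181, 0.186], [0.648, 0.158, 0.186], [0.648, 0.123, 0.186]]
246 [[0.682, 0.165, 0.274], [0.654, 0.157, 0.211], [0.682, 0.137, 0.274]]
254 [[0.682, 0.165, 0.279], [0.654, 0.156, 0.22], [0.682, 0.137, 0.279]]
262 [[0.682, 0.164, 0.283], [0.652, 0.156, 0.223], [0.682, 0.138, 0.283]]
270 [[0.682, 0.163, 0.287], [0.678, 0.154, 0.28], [0.682, 0.138, 0.286]]
278 [[0.682, 0.163, 0.29], [0.679, 0.153, 0.285], [0.682, 0.139, 0.29]]
286 [[0.681, 0.163, 0.292], [0.678, 0.153, 0.287], [0.681, 0.139, 0.291]]
294 [[0.678, 0.163, 0.29], [0.676, 0.153, 0.287], [0.679, 0.139, 0.293]]
302 [[0.677, 0.163, 0.291], [0.674, 0.153, 0.288], [0.677, 0.139, 0.292]]
310 [[0.675, 0.163, 0.292], [0.673, 0.153, 0.289], [0.674, 0.139, 0.29]]
318 [[0.673, 0.163, 0.291], [0.671, 0.153, 0.289], [0.673, 0.139, 0.292]]
326 [[0.671, 0.163, 0.291], [0.669, 0.153, 0.289], [0.671, 0.139, 0.292]]
```

```bash
python3 - <<'E'
from h import *
for c in("scene","wrist"):
    p=camera_params(c);R=np.array(p["R"]);print(c,"campos",(-R.T@p["t"]).round(3),"fwd",R[2].round(2))
im,d=grab_frame("scene");w=world("scene",d)
for v in range(110,156,3): print(v,[w[v,u].round(3).tolist() for u in(283,287,291)],im[v,287])
cv2.imwrite("pics/c4.png",cv2.resize(im[90:180,230:350],(800,600),interpolation=cv2.INTER_NEAREST))
E
```

```text
scene campos [-0.098 -0.955  0.871] fwd [ 0.5   0.65 -0.57]
wrist campos [0.72 0.15 0.36] fwd [-0.28 -0.   -0.96]
110 [[0.622, 0.131, 0.293], [0.621, 0.109, 0.301], [0.619, 0.087, 0.31]] [32 28 28]
113 [[0.611, 0.114, 0.293], [0.626, 0.116, 0.288], [0.605, 0.066, 0.312]] [35 59 72]
116 [[0.612, 0.115, 0.284], [0.624, 0.114, 0.281], [0.604, 0.065, 0.304]] [34 41 46]
119 [[0.609, 0.112, 0.277], [0.609, 0.093, 0.284], [0.606, 0.069, 0.294]] [53 50 51]
122 [[0.633, 0.149, 0.247], [0.634, 0.13, 0.254], [0.605, 0.067, 0.286]] [100 110 115]
125 [[0.636, 0.154, 0.235], [0.633, 0.129, 0.245], [0.606, 0.07, 0.276]] [100 108 117]
128 [[0.632, 0.149, 0.228], [0.635, 0.133, 0.234], [0.65, 0.133, 0.229]] [ 98 108 111]
131 [[0.637, 0.157, 0.215], [0.636, 0.134, 0.224], [0.651, 0.136, 0.219]] [ 94 103 105]
134 [[0.635, 0.155, 0.206], [0.634, 0.132, 0.216], [0.644, 0.126, 0.215]] [ 98 106 110]
137 [[0.646, 0.172, 0.186], [0.632, 0.13, 0.207], [1.08, 0.762, -0.186]] [ 92 103 108]
140 [[0.647, 0.173, 0.176], [0.65, 0.157, 0.181], [1.086, 0.772, -0.207]] [ 95  98 103]
143 [[0.647, 0.174, 0.165], [0.649, 0.155, 0.173], [0.646, 0.131, 0.184]] [114 112 117]
146 [[0.649, 0.178, 0.153], [0.643, 0.147, 0.168], [0.647, 0.132, 0.173]] [112 111 118]
149 [[0.647, 0.175, 0.144], [0.646, 0.152, 0.155], [0.644, 0.128, 0.166]] [114 115 119]
152 [[0.718, 0.283, 0.064], [0.645, 0.152, 0.145], [0.647, 0.133, 0.153]] [115 115 121]
155 [[0.63, 0.151, 0.14], [0.643, 0.148, 0.137], [0.644, 0.13, 0.145]] [136 138 143]
```

View pics/c4.png

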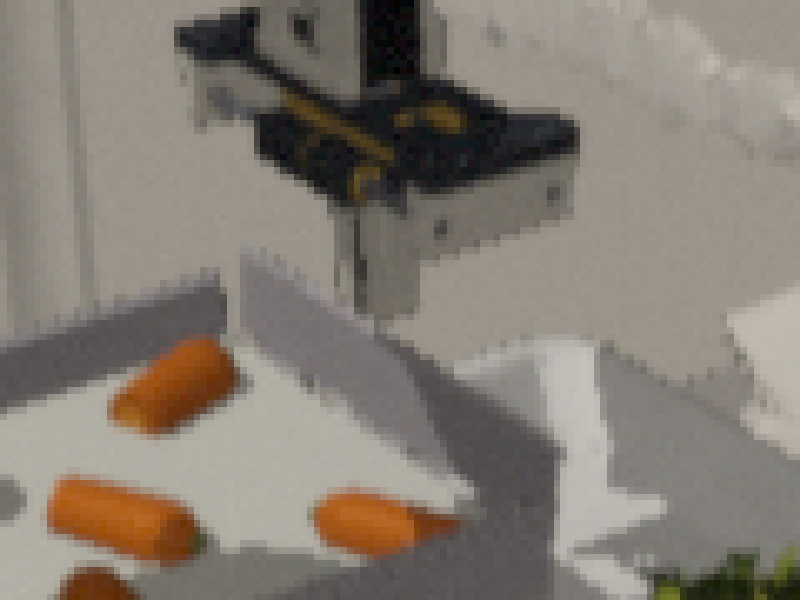

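The close crop shows the finger tips ending at z ≈ 0.205, just over the flap's top edge, while the reported TCP is 0.170. So the real tips sit about 35 mm behind the reported TCP, and I'll correct for that.

```bash
python3 -m jog '[[[-40,0,0,0,0,0,0],[-40,0,29,0,0,0,0],[-40,0,29,0,0,0,0],[-9,0,29,0,0,0,0],[1,0,30,0,0,0,0],[11,0,33,0,0,0,0],[19,0,39,0,0,0,0],[26,0,47,0,0,0,0],[29,0,54,0,0,0,0],[31,0,62,0,0,0,0]]]'; python3 - <<'E'
from h import *
im,d=grab_frame("wrist");w=world("wrist",d);cv2.imwrite("pics/w5.png",im)
m=(d>0)&(w[...,0]>.635)&(w[...,0]<.72)&(w[...,1]>.04)&(w[...,1]<.11)&(w[...,2]>.10)&(w[...,2]<.2)
P=w[m];i=np.argsort(P[:,0]);print(P[i][::max(1,len(P)//10)].round(3).tolist())
for v in range(225,265,5): print(v,w[v,305].round(3))
E
```

```text
t: 7.5
eef_pos: [0.6751, 0.1502, 0.1077]
ee_rot: [3.141, -0.0, 0.0]
force: [-4.3, -1.3, 4.2]
width: 0.0006
gripper_force: 2.5
[[0.635, 0.058, 0.14], [0.643, 0.06, 0.139], [0.667, 0.04, 0.138], [0.672, 0.077, 0.137], [0.677, 0.076, 0.138], [0.681, 0.048, 0.138], [0.684, 0.072, 0.137], [0.686, 0.102, 0.137], [0.689, 0.092, 0.139], [0.691, 0.074, 0.136], [0.693, 0.107, 0.135]]
225 [0.692 0.157 0.138]
230 [0.689 0.157 0.137]
235 [0.686 0.157 0.137]
240 [0.684 0.157 0.138]
245 [0.686 0.157 0.148]
250 [0.685 0.156 0.152]
255 [0.685 0.156 0.156]
260 [0.684 0.156 0.159]
```

```bash
python3 -m jog '[[[15,0,0,0,0,0,0],[15,0,10,0,0,0,0],[14,0,15,0,0,0,0],[12,0,20,0,0,0,0],[10,0,25,0,0,0,0],[9,0,29,0,0,0,0],[9,0,32,0,0,0,0],[9,0,32,0,0,0,0]]]'; python3 - <<'E'
from h import *
im,d=grab_frame("wrist");w=world("wrist",d);cv2.imwrite("pics/w6.png",im)
m=(d>0)&(w[...,0]>.648)&(w[...,0]<.72)&(w[...,1]>.04)&(w[...,1]<.11)&(w[...,2]>.085)&(w[...,2]<.2)
P=w[m];i=np.argsort(P[:,0]);print(P[i][::max(1,len(P)//10)].round(3).tolist());a=np.polyfit(P[:,0],P[:,2],1);print(90-np.degrees(np.arctan(a[0])))
E
```

```text
t: 8.55
eef_pos: [0.6873, 0.1507, 0.0814]
ee_rot: [-3.141, -0.009, 0.002]
force: [1.4, -0.9, 20.8]
width: 0.0002
gripper_force: 8.8
[[0.648, 0.068, 0.136], [0.653, 0.07, 0.132], [0.658, 0.056, 0.128], [0.676, 0.043, 0.114], [0.689, 0.07, 0.182], [0.7, 0.069, 0.181], [0.712, 0.104, 0.197], [0.714, 0.091, 0.198], [0.716, 0.094, 0.197], [0.717, 0.074, 0.195]]
41.67733812109056
```

```bash
python3 g.py 684 150 255 0 544 -455.5 255 -12 544 -455.5 150 -12
```

```text
now [687.3 150.7  81.4] [-3.14e+00 -9.00e-03  2.00e-03] t 8.6 F [ 0.8 -0.1 21.6] w 0.2 q [ 0.49  0.48 -0.07  0.   -1.01  1.08]
[684. 150. 255.   0.] -> [-1.8, 0.5, -173.6, -0.001, -0.009, 0.002]
[ 544.  -455.5  255.   -12. ] -> [-143.0, 605.7, -175.5, -0.002, -0.009, 0.211]
[ 544.  -455.5  150.   -12. ] -> [-143.9, 605.8, -70.5, -0.002, -0.009, 0.211]
```

```bash
python3 -m jog '[[[0,0,-60,0,0,0,0],[0,0,-120,0,0,0,0],[0,0,-175,0,0,0,0],[-140,605,-179,0,0,0.21,60],[-140,605,-179,0,0,0.21,60],[-140,605,-179,0,0,0.21,60],[-140,605,-179,0,0,0.21,60],[-140,605,-179,0,0,0.21,60],[-140,605,-179,0,0,0.21,60],[-140,605,-179,0,0,0.21,60],[-140,605,-179,0,0,0.21,60],[-140,605,-179,0,0,0.21,60],[-140,605,-179,0,0,0.21,60],[-140,605,-120,0,0,0.21,60],[-140,605,-74,0,0,0.21,60],[-140,605,-74,0,0,0.21,60]]]'; python3 g.py 544 -455.5 150 -12; python3 - <<'E'
from h import *
im,d=grab_frame("wrist");w=world("wrist",d);cv2.imwrite("pics/w7.png",im);np.savez("pics/w7.npz",w=w,d=d)
X,Y,Z=w[...,0],w[...,1],w[...,2]
m=(d>0)&(Z>.088)&(Z<.128)&(X>.45)&(X<.64)&(Y>-.53)&(Y<-.38)&(im.min(2)>110)
print(m.sum(),cv2.minAreaRect((w[m][:,:2]*1000).astype(np.float32)),np.percentile(Z[m],[5,50,95]))
m=(d>0)&(Z>.064)&(Z<.076)&(X>.45)&(X<.64)&(Y>-.53)&(Y<-.38)
print("lips",m.sum(),cv2.minAreaRect((w[m][:,:2]*1000).astype(np.float32)))
m=(d>0)&(Z>.004)&(Z<.010)&(X>.45)&(X<.64)&(Y>-.53)&(Y<-.38)
print("foot",m.sum(),cv2.minAreaRect((w[m][:,:2]*1000).astype(np.float32)))
E
```

```text
t: 10.6
eef_pos: [0.5406, -0.4529, 0.1453]
ee_rot: [-3.138, 0.009, -0.211]
force: [0.5, 0.3, 1.1]
width: 0.0598
gripper_force: 0.0
now [ 540.6 -452.9  145.3] [-3.138  0.009 -0.211] t 10.6 F [0.5 0.3 1.1] w 59.8 q [-0.42  0.44  0.03 -0.   -1.17  1.78]
[ 544.  -455.5  150.   -12. ] -> [3.9, 1.8, -4.8, -0.003, 0.009, -0.001]
4822 ((551.40478515625, -457.675048828125), (19.32883644104004, 116.58892822265625), 78.93814086914062) [0.11862075 0.12261495 0.12426431]
lips 2203 ((551.0870361328125, -442.15802001953125), (23.597963333129883, 136.34791564941406), 76.61658477783203)
foot 11882 ((545.043212890625, -455.0026550292969), (189.9052734375, 149.992919921875), 0.0019310791976749897)
```

View pics/w7.png

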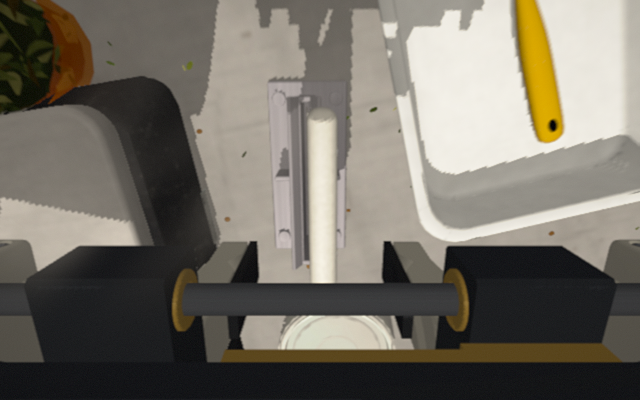

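```bash
python3 - <<'E'
from h import *
z=np.load("pics/w7.npz");w=z["w"]
for v in(238,242,244,246,250,260): print(v,w[v,225].round(3),w[v,245].round(3),w[v,390].round(3),w[v,410].round(3))
E
python3 -m jog '[[[0,0,50,0,0,0,60],[0,0,70,0,0,0,60],[0,0,85,0,0,0,60],[0,0,85,0,0,0,60],[0,0,85,0,0,0,60]]]'
python3 - <<'E'
from h import *
im,d=grab_frame("wrist");w=world("wrist",d)
for u in (225,245,320,390,410):print(u,[w[v,u].round(3).tolist() for v in(230,240,246,250,256)])
im,d=grab_frame("scene");cv2.imwrite("pics/c8.png",cv2.resize(im[200:340,340:500],(685,600)))
E
```

```text
238 [ 0.5   -0.348  0.004] [ 0.496 -0.367  0.005] [ 0.465 -0.51   0.004] [ 0.461 -0.53   0.004]
242 [ 0.562 -0.414  0.186] [ 0.56  -0.423  0.186] [ 0.544 -0.489  0.182] [ 0.544 -0.498  0.186]
244 [ 0.562 -0.414  0.188] [ 0.56  -0.423  0.188] [ 0.545 -0.489  0.185] [ 0.544 -0.497  0.188]
246 [ 0.562 -0.415  0.19 ] [ 0.56  -0.424  0.19 ] [ 0.545 -0.488  0.187] [ 0.544 -0.497  0.19 ]
250 [ 0.562 -0.416  0.195] [ 0.558 -0.423  0.19 ] [ 0.545 -0.487  0.192] [ 0.545 -0.496  0.195]
260 [ 0.561 -0.419  0.205] [ 0.558 -0.426  0.202] [ 0.546 -0.485  0.202] [ 0.545 -0.493  0.205]
t: 11.28
eef_pos: [0.5449, -0.4553, 0.067]
ee_rot: [3.141, -0.002, -0.209]
force: [0.4, -0.1, 0.0]
width: 0.0598
gripper_force: 0.0
225 [[0.537, -0.38, 0.001], [0.529, -0.377, 0.001], [0.564, -0.416, 0.108], [0.564, -0.417, 0.113], [0.563, -0.419, 0.119]]
245 [[0.534, -0.395, 0.001], [0.526, -0.393, 0.001], [0.561, -0.424, 0.107], [0.561, -0.425, 0.11], [0.56, -0.426, 0.116]]
320 [[0.567, -0.46, 0.12], [0.563, -0.46, 0.12], [0.56, -0.459, 0.12], [0.558, -0.459, 0.119], [0.556, -0.458, 0.121]]
390 [[0.51, -0.503, 0.0], [0.502, -0.502, 0.0], [0.547, -0.489, 0.106], [0.547, -0.488, 0.109], [0.548, -0.487, 0.117]]
410 [[0.507, -0.519, 0.0], [0.499, -0.517, 0.0], [0.546, -0.498, 0.107], [0.547, -0.497, 0.113], [0.547, -0.495, 0.119]]
```

View pics/c8.png

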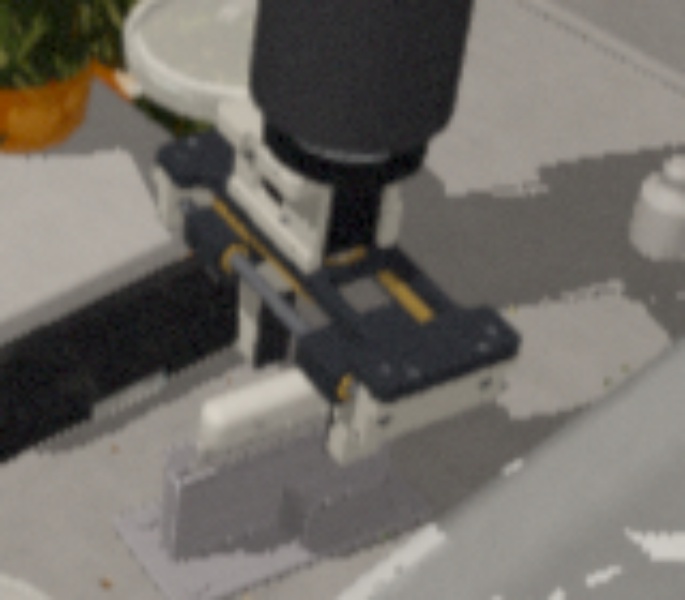

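The crop shows the open fingers straddling the handle, with tips at z ≈ 0.106. I'll lower another 14 mm and grip.

```bash
python3 -m jog '[[[0,0,14,0,0,0,60],[0,0,14,0,0,0,60],[0,0,14,0,0,0,10],[0,0,14,0,0,0,10],[0,0,14,0,0,0,10],[0,0,14,0,0,0,10],[0,0,14,0,0,0,10],[0,0,14,0,0,0,10]]]' 40; python3 g.py
```

```text
t: 12.38
eef_pos: [0.5441, -0.454, 0.0514]
ee_rot: [-3.141, -0.0, -0.21]
force: [0.6, 4.6, 4.0]
width: 0.0191
gripper_force: 39.4
now [ 544.1 -454.    51.4] [-3.141 -0.    -0.21 ] t 12.38 F [0.6 4.6 4. ] w 19.1 q [-0.42  0.52 -0.08 -0.   -0.98  1.78]
```

```bash
python3 -m jog '[[[0,0,-5,0,0,0,10],[0,0,-20,0,0,0,10],[0,0,-50,0,0,0,10],[0,0,-90,0,0,0,10],[0,0,-140,0,0,0,10],[0,0,-195,0,0,0,10],[0,0,-250,0,0,0,10],[0,0,-270,0,0,0,10],[0,0,-270,0,0,0,10]]]'; python3 g.py 481 107 321 -67 481 107 200 -67; python3 - <<'E'
from h import *
im,d=grab_frame("scene");w=world("scene",d);X,Y,Z=w[...,0],w[...,1],w[...,2]
R=Ro.from_euler("z",-.21);p=arm.get_state()["eef_pos"]
m=(d>0)&(abs(X-p[0])<.12)&(abs(Y-p[1])<.1)&(Z>.2)&(Z<.40)
l=R.inv().apply(w[m]-p)*1000
for a in range(-60,40,8):
    k=(l[:,2]>a)&(l[:,2]<a+8)&(abs(l[:,0])<62)&(abs(l[:,1])<25)
    if k.sum()>3: print(a,k.sum(),l[k].min(0).round(),np.median(l[k],0).round(1),l[k].max(0).round())
im2,d=grab_frame("wrist")
cv2.imwrite("pics/c9.png",np.hstack([cv2.resize(im[120:320,340:500],(400,500)),cv2.resize(im2,(400,500))]))
E
```

```text
t: 13.5
eef_pos: [0.5442, -0.4554, 0.3227]
ee_rot: [3.14, -0.003, -0.21]
force: [-0.1, -0.9, -1.7]
width: 0.0183
gripper_force: 40.0
now [ 544.2 -455.4  322.7] [ 3.14e+00 -3.00e-03 -2.10e-01] t 13.5 F [-0.1 -0.9 -1.7] w 18.3 q [-0.42  0.37  0.31  0.   -1.51  1.78]
[481. 107. 321. -67.] -> [-179.1, -536.8, 0.6, -0.0, -0.003, 0.959]
[481. 107. 200. -67.] -> [-179.5, -536.9, 121.6, -0.0, -0.003, 0.959]
-52 12 [-54.   8. -45.] [ -9.6   8.6 -44.4] [ 61.   9. -44.]
-44 142 [-55.   5. -44.] [  2.3   7.4 -39.7] [ 60.  10. -36.]
-36 154 [-55.   3. -36.] [  0.1   7.4 -32.5] [ 61.  10. -28.]
-28 165 [-56.   4. -28.] [  1.    7.3 -24.2] [ 62.  11. -20.]
-20 162 [-54.   5. -20.] [  1.8   7.5 -16. ] [ 61.  11. -12.]
-12 167 [-56.   5. -12.] [-1.2  7.2 -7.9] [60. 10. -4.]
-4 163 [-56.   4.  -4.] [0.9 7.4 0.4] [61. 11.  4.]
4 154 [-55.   4.   4.] [-5.5  7.4  7.7] [61. 10. 12.]
12 119 [-55.   4.  12.] [-15.2   7.5  15.7] [60. 10. 20.]
20 47 [-56.   2.  20.] [-25.3   6.9  21.6] [46.  9. 28.]
28 89 [-57. -23.  28.] [-28.7   0.6  32.8] [10.  6. 36.]
36 67 [-57. -25.  36.] [-10.8  -1.4  38.4] [12.  8. 44.]
```

View pics/c9.png

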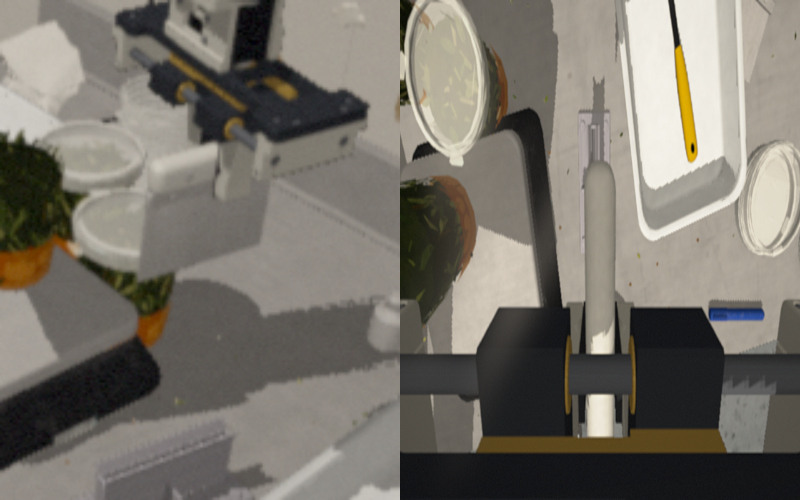

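The crop shows the scraper upright in the grip, blade vertical at local y ≈ +7.4 mm and its edge 45 mm below the TCP. Now I'll take it over to the board.

```bash
python3 -m jog '[[[-179,-537,0,0,0,0.96,10],[-179,-537,0,0,0,0.96,10],[-179,-537,0,0,0,0.96,10],[-179,-537,0,0,0,0.96,10],[-179,-537,0,0,0,0.96,10],[-179,-537,0,0,0,0.96,10],[-179,-537,0,0,0,0.96,10],[-179,-537,0,0,0,0.96,10],[-179,-537,0,0,0,0.96,10],[-179,-537,0,0,0,0.96,10],[-179,-537,0,0,0,0.96,10],[-179,-537,0,0,0,0.96,10],[-179,-537,50,0,0,0.96,10],[-179,-537,80,0,0,0.96,10],[-179,-537,80,0,0,0.96,10]]]'; python3 g.py 481 107 187 -67; python3 - <<'E'
from h import *
im,d=grab_frame("scene");cv2.imwrite("pics/c10.png",cv2.resize(im[80:260,160:400],(800,600)))
E
```

```text
t: 15.48
eef_pos: [0.4793, 0.1058, 0.2389]
ee_rot: [3.137, -0.001, -1.172]
force: [0.1, -0.4, -0.5]
width: 0.0182
gripper_force: 40.0
now [479.3 105.8 238.9] [ 3.137e+00 -1.000e-03 -1.172e+00] t 15.47 F [ 0.1 -0.4 -0.5] w 18.2 q [ 0.62  0.03 -0.31 -0.   -1.24 -0.22]
[481. 107. 187. -67.] -> [-0.5, -2.3, 51.8, 0.005, -0.001, -0.002]
```

View pics/c10.png

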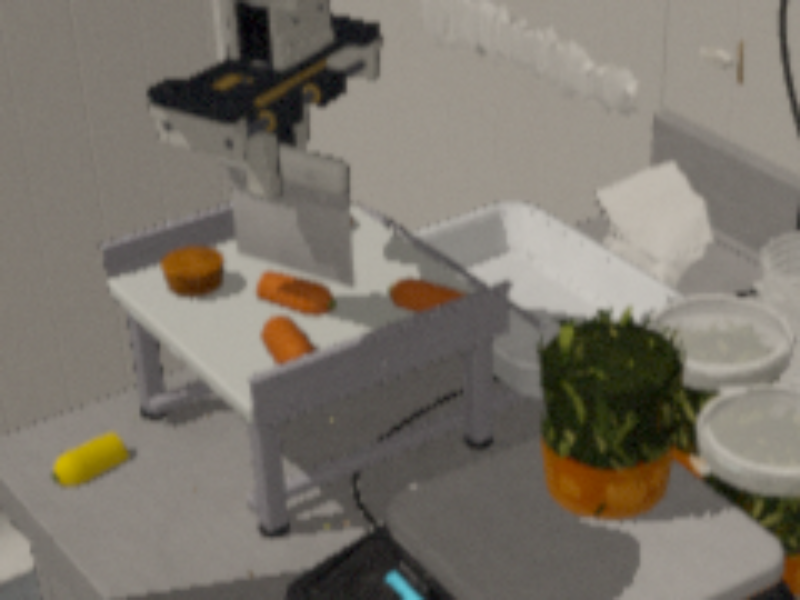

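```bash
python3 -m jog '[[[0,0,30,0,0,0,10],[0,0,48,0,0,0,10],[0,0,54,0,0,0,10],[0,0,54,0,0,0,10]]]'; python3 g.py 481 107 187 -67
```

```text
t: 16.02
eef_pos: [0.4814, 0.1077, 0.1882]
ee_rot: [-3.14, -0.0, -1.17]
force: [0.9, -0.6, -1.8]
width: 0.0183
gripper_force: 40.0
now [481.4 107.7 188.2] [-3.14 -0.   -1.17] t 16.02 F [ 0.9 -0.6 -1.8] w 18.3 q [ 0.62  0.06 -0.39  0.   -1.12 -0.22]
[481. 107. 187. -67.] -> [0.5, 0.6, 1.2, -0.001, -0.0, -0.001]
```

```bash
python3 -m jog '[[[1,-10,0,0,0,0,10],[8,-24,0,0,0,0.1,10],[16,-39,0,0,0,0.2,10],[23.5,-55,0,0,0,0.3,10],[30.5,-72,0,0,0,0.4,10],[37.5,-88,0,0,0,0.45,10],[44.5,-105,0,0,0,0.49,10],[51.5,-121.5,0,0,0,0.49,10],[58.5,-138,0,0,0,0.49,10],[65.5,-154.5,0,0,0,0.49,10],[72.5,-171,0,0,0,0.49,10],[72.5,-171,0,0,0,0.49,10],[72.5,-171,0,0,0,0.49,10]]]'; python3 - <<'E'
from h import *
im,d=grab_frame("scene");w=world("scene",d);cv2.imwrite("pics/s11.png",im)
for q in spot_in("carrot_1","scene"): u,v=map(int,q["uv"]);print(q["uv"],round(q["confidence"],2),w[v,u].round(3))
im,d=grab_frame("top");w=world("top",d);cv2.imwrite("pics/t11.png",im)
for q in spot_in("carrot_1","top"): u,v=map(int,q["uv"]);print(q["uv"],round(q["confidence"],2),w[v,u].round(3))
E
python3 g.py
```

```text
t: 17.65
eef_pos: [0.6663, 0.1077, 0.187]
ee_rot: [3.141, -0.0, -1.66]
force: [-0.2, 0.5, -0.4]
width: 0.0181
gripper_force: 40.0
[321.3, 158.4] 0.75 [0.83  0.222 0.031]
[243.3, 181.2] 0.58 [0.446 0.069 0.16 ]
[184.4, 220.8] 0.54 [0.316 0.203 0.011]
[255.2, 146.8] 0.48 [0.575 0.216 0.161]
[324.3, 171.8] 0.44 [0.778 0.141 0.037]
[191.8, 176.0] 0.83 [0.587 0.229 0.163]
[249.5, 222.3] 0.8 [0.458 0.068 0.165]
[255.8, 126.6] 0.72 [0.762 0.068 0.057]
[207.7, 271.6] 0.61 [0.33  0.211 0.022]
now [666.1 107.8 187.5] [-3.141  0.    -1.659] t 17.85 F [ 0.1  0.3 -1.4] w 18.5 q [ 0.45  0.36  0.    0.   -1.21 -0.54]
```

```bash
python3 g.py 410 95 247 -90 410 95 187 -90
```

```text
now [666.1 107.8 187.5] [-3.141  0.    -1.659] t 17.85 F [ 0.1  0.3 -1.4] w 18.5 q [ 0.45  0.36  0.    0.   -1.21 -0.54]
[410.  95. 247. -90.] -> [35.4, 254.0, -59.6, -0.0, 0.0, -0.089]
[410.  95. 187. -90.] -> [35.5, 254.0, 0.4, -0.0, 0.0, -0.089]
```

```bash
python3 -m jog '[[[0,0,-30,0,0,0,10],[0,0,-60,0,0,0,10],[35.5,254,-60,0,0,-0.089,10],[35.5,254,-60,0,0,-0.089,10],[35.5,254,-60,0,0,-0.089,10],[35.5,254,-60,0,0,-0.089,10],[35.5,254,-60,0,0,-0.089,10],[35.5,254,-60,0,0,-0.089,10],[35.5,254,-30,0,0,-0.089,10],[35.5,254,0,0,0,-0.089,10],[35.5,254,0,0,0,-0.089,10],[35.5,254,0,0,0,-0.089,10]]]'; python3 g.py 667 95 187 -90 410 95 187 -90
```

```text
t: 19.35
eef_pos: [0.4108, 0.095, 0.1871]
ee_rot: [3.141, -0.001, -1.571]
force: [-0.4, 1.2, -0.8]
width: 0.0181
gripper_force: 40.0
now [410.8  95.  187.1] [ 3.141e+00 -1.000e-03 -1.571e+00] t 19.35 F [-0.4  1.2 -0.8] w 18.1 q [ 0.7  -0.07 -0.52  0.   -1.12 -0.7 ]
[667.  95. 187. -90.] -> [-0.1, -256.2, -0.1, 0.001, -0.001, -0.001]
[410.  95. 187. -90.] -> [0.0, 0.8, 0.1, 0.001, -0.001, -0.001]
```

```bash
python3 -m jog '[[[0,-18,0,0,0,0,10],[0,-37,0,0,0,0,10],[0,-57,0,0,0,0,10],[0,-77,0,0,0,0,10],[0,-97,0,0,0,0,10],[0,-117,0,0,0,0,10],[0,-137,0,0,0,0,10],[0,-157,0,0,0,0,10],[0,-177,0,0,0,0,10],[0,-197,0,0,0,0,10],[0,-217,0,0,0,0,10],[0,-237,0,0,0,0,10],[0,-258,0,0,0,0,10],[0,-258,0,0,0,0,10],[0,-258,0,0,0,0,10]]]'; python3 - <<'E'
from h import *
im,d=grab_frame("top");w=world("top",d);cv2.imwrite("pics/t12.png",im)
for q in spot_in("carrot_1","top"): u,v=map(int,q["uv"]);print(q["uv"],round(q["confidence"],2),w[v,u].round(3))
E
python3 g.py 515 214 247 -90 515 214 187 -90
```

```text
t: 21.22
eef_pos: [0.6684, 0.0946, 0.1862]
ee_rot: [3.141, -0.0, -1.571]
force: [-0.2, 0.2, -1.6]
width: 0.0186
gripper_force: 40.0
[189.6, 177.6] 0.84 [0.585 0.235 0.162]
[209.7, 271.6] 0.81 [0.33  0.206 0.019]
[257.9, 128.5] 0.65 [0.758 0.063 0.047]
[248.8, 131.2] 0.64 [0.748 0.09  0.05 ]
now [668.1  94.8 186.9] [ 3.141 -0.    -1.571] t 21.32 F [ 0.8 -0.  -1.1] w 18.4 q [ 0.43  0.36 -0.   -0.   -1.21 -0.43]
[515. 214. 247. -90.] -> [-119.2, 153.1, -60.1, 0.0, -0.0, -0.0]
[515. 214. 187. -90.] -> [-119.2, 153.1, -0.1, 0.0, -0.0, -0.0]
```

```bash
python3 -m jog '[[[0,0,-30,0,0,0,10],[0,0,-60,0,0,0,10],[-117,153,-60,0,0,0,10],[-117,153,-60,0,0,0,10],[-117,153,-60,0,0,0,10],[-117,153,-60,0,0,0,10],[-117,153,-60,0,0,0,10],[-117,153,-60,0,0,0,10],[-117,153,-30,0,0,0,10],[-117,153,0,0,0,0,10],[-117,153,0,0,0,0,10],[-117,153,0,0,0,0,10]]]'; python3 g.py 667 212 187 -90
```

```text
t: 22.82
eef_pos: [0.5159, 0.2114, 0.1873]
ee_rot: [3.141, -0.0, -1.572]
force: [0.6, -0.3, -2.1]
width: 0.0179
gripper_force: 40.0
now [515.9 211.4 187.3] [ 3.141 -0.    -1.572] t 22.82 F [ 0.6 -0.3 -2.1] w 17.9 q [ 0.74  0.17 -0.26  0.   -1.14 -0.74]
[667. 212. 187. -90.] -> [-0.8, -151.1, 0.3, 0.0, -0.0, -0.001]
```

```bash
python3 -m jog '[[[0,-15,0,0,0,0,10],[0,-32,0,0,0,0,10],[0,-52,0,0,0,0,10],[0,-72,0,0,0,0,10],[0,-92,0,0,0,0,10],[0,-112,0,0,0,0,10],[0,-132,0,0,0,0,10],[0,-152,0,0,0,0,10],[0,-152,0,0,0,0,10],[0,-152,0,0,0,0,10],[0,-152,-60,0,0,0,10],[0,-152,-120,0,0,0,10],[0,-152,-134,0,0,0,10]]]'; python3 - <<'E'
from h import *
im,d=grab_frame("top");w=world("top",d);cv2.imwrite("pics/t13.png",im);im2,d=grab_frame("scene")
for q in spot_in("carrot_1","top"): u,v=map(int,q["uv"]);print(q["uv"],round(q["confidence"],2),w[v,u].round(3))
cv2.imwrite("pics/c13.png",np.hstack([cv2.resize(im[80:260,150:310],(356,400)),cv2.resize(im2[100:260,160:340],(440,400))]))
E
python3 g.py 544 -455.3 321 -12.03
```

```text
t: 24.45
eef_pos: [0.6686, 0.2123, 0.3273]
ee_rot: [-3.134, 0.003, -1.57]
force: [0.3, 0.5, -0.7]
width: 0.0183
gripper_force: 40.0
[210.5, 271.5] 0.77 [0.33  0.203 0.017]
[260.5, 127.4] 0.76 [0.761 0.054 0.049]
[249.4, 131.8] 0.59 [0.748 0.087 0.05 ]
[208.6, 119.2] 0.46 [0.788 0.213 0.05 ]
now [666.8 212.2 321.1] [-3.141e+00  1.000e-03 -1.571e+00] t 24.6 F [-0.9 -0.6 -2.4] w 18.3 q [ 0.59  0.36  0.29 -0.   -1.5  -0.59]
[ 544.   -455.3   321.    -12.03] -> [667.4, 122.9, -0.6, -0.001, 0.001, -1.361]
```

View pics/c13.png

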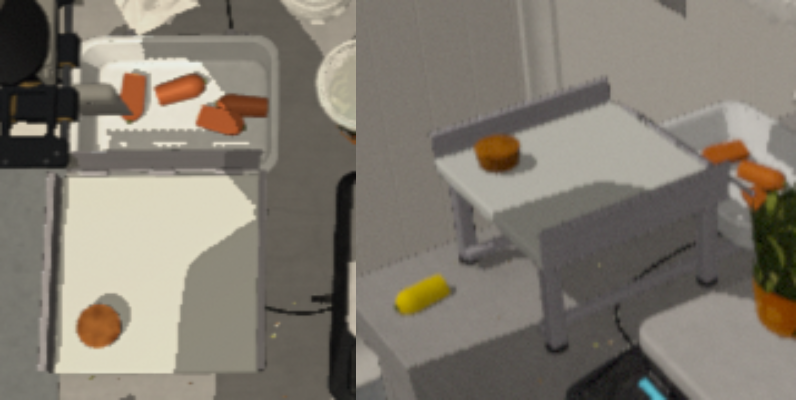

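The crop shows the board clear except for the cup, which hasn't moved (left crop (98,325)). All four carrots are in the tray at about (132,97), (180,88), (220,120) and (243,105), and the flap is down. Before returning the scraper I'll measure the pocket line from the stored frames, while moving back over the rack.

```bash
python3 -m jog '[[[667,123,0,0,0,-1.361,10],[667,123,0,0,0,-1.361,10],[667,123,0,0,0,-1.361,10],[667,123,0,0,0,-1.361,10],[667,123,0,0,0,-1.361,10],[667,123,0,0,0,-1.361,10],[667,123,0,0,0,-1.361,10],[667,123,0,0,0,-1.361,10],[667,123,0,0,0,-1.361,10],[667,123,0,0,0,-1.361,10],[667,123,0,0,0,-1.361,10],[667,123,0,0,0,-1.361,10],[667,123,0,0,0,-1.361,10],[667,123,0,0,0,-1.361,10],[667,123,0,0,0,-1.361,10],[667,123,0,0,0,-1.361,10]]]'; python3 g.py 544 -455.3 321 -12.03
python3 - <<'E'
from h import *
Rt=Ro.from_euler("z",-.21);p=np.array([.544,-.4553,0])
def ana(n,w,d):
    l=Rt.inv().apply((w[d>0]-p))*1000
    l=l[(abs(l[:,0])<75)&(abs(l[:,1])<60)]
    for z0,z1 in((66,78),(40,66),(20,40),(100,118),(118,128)):
        k=(l[:,2]>z0)&(l[:,2]<z1)&(abs(l[:,0])<58)
        if k.sum()>5: print(n,(z0,z1),k.sum(),"y pct",np.percentile(l[k,1],[1,10,50,90,99]).round(1),"x",np.percentile(l[k,0],[1,99]).round(1))
ims={}
z=np.load("pics/w7.npz");ana("w7",z["w"],z["d"])
z=np.load("pics/scene.npz");ana("scene0",z["w"],z["d"])
z=np.load("pics/top.npz");ana("top0",z["w"],z["d"])
for c in("scene","top","wrist"):
    im,d=grab_frame(c);w=world(c,d);np.savez(f"pics/r_{c}.npz",w=w,d=d,im=im);ana(c+"_now",w,d)
E
```

```text
t: 26.6
eef_pos: [0.5447, -0.4542, 0.3215]
ee_rot: [3.141, -0.001, -0.208]
force: [-0.8, -0.9, -1.7]
width: 0.0181
gripper_force: 40.0
now [ 544.7 -454.2  321.5] [ 3.141e+00 -1.000e-03 -2.080e-01] t 26.6 F [-0.8 -0.9 -1.7] w 18.1 q [-0.42  0.37  0.31 -0.   -1.51  1.78]
[ 544.   -455.3   321.    -12.03] -> [-0.4, 1.2, 0.5, 0.0, -0.001, 0.002]
w7 (66, 78) 1708 y pct [10.7 16.6 19.9 23.3 24.3] x [-56.2  56.9]
w7 (40, 66) 418 y pct [-59.4  14.5  15.2  15.9  16.5] x [-57.   57.3]
w7 (20, 40) 310 y pct [-15.2  12.4  15.3  36.5  39.3] x [-54.1  56.3]
w7 (100, 118) 179 y pct [-10.2  -9.9   7.9   8.9   9.3] x [-49.8  57. ]
w7 (118, 128) 4352 y pct [-9.4 -7.7 -0.9  6.3  8. ] x [-47.2  57.2]
scene0 (66, 78) 137 y pct [-0.9  0.1  3.9 17.5 23.3] x [-57.   55.2]
scene0 (40, 66) 357 y pct [ 3.4  4.7  6.4 10.8 18.3] x [-57.   57.3]
scene0 (20, 40) 280 y pct [-14.7  -3.9   6.1   7.5   8.5] x [-55.7  56. ]
scene0 (100, 118) 368 y pct [-10.9  -9.8  -7.8  -0.2   7.2] x [-57.1  55.7]
scene0 (118, 128) 169 y pct [-10.   -6.7  -1.1   4.1   6.2] x [-55.3  57. ]
top0 (66, 78) 113 y pct [ 5.3 10.5 20.2 24.2 2
[... 243 characters left out ...]
 175 y pct [-7.5 -5.4  1.   7.2  8.9] x [-55.9  56.5]
scene_now (66, 78) 250 y pct [ 0.   1.5 20.  23.6 25.1] x [-56.6  56.7]
scene_now (40, 66) 490 y pct [ 3.5  4.7  7.2 18.4 21.9] x [-57.   56.8]
scene_now (20, 40) 291 y pct [-14.6  -3.6   5.8   7.4   8.8] x [-57.   55.4]
top_now (66, 78) 177 y pct [ 0.4  2.2  7.2 23.8 25.4] x [-57.6  54.8]
top_now (40, 66) 136 y pct [ 4.6  7.2  9.8 19.6 20.9] x [-57.   50.1]
top_now (20, 40) 84 y pct [-12.5   9.1  19.7  29.8  39.5] x [-56.3  54.8]
wrist_now (66, 78) 226 y pct [ 1.4  2.6 19.6 24.4 25.6] x [31.9 57.8]
wrist_now (40, 66) 111 y pct [-59.8 -58.   10.   18.5  19.7] x [34.7 57.5]
wrist_now (20, 40) 19 y pct [34.8 35.9 38.  40.2 40.7] x [0.1 3.6]
```

```bash
python3 - <<'E'
from h import *
Rt=Ro.from_euler("z",-.21);p=np.array([.544,-.4553,0])
for c in("scene","top","wrist"):
    z=np.load(f"pics/r_{c}.npz");w=z["w"];d=z["d"]
    l=Rt.inv().apply((w[d>0]-p))*1000
    for x0 in(-75,-50,-25,0,25,50):
        k=(l[:,2]>64)&(l[:,2]<80)&(l[:,0]>x0)&(l[:,0]<x0+25)&(abs(l[:,1]-12)<25)
        if k.sum()>8:
            q=np.percentile(l[k,1],[3,97]);print(c,x0,k.sum(),q.round(1),q.mean().round(1))
    k=(l[:,2]>64)&(l[:,2]<80)&(abs(l[:,1]-12)<16)&(abs(l[:,0])<90);print("x range",np.percentile(l[k,0],[1,99]).round(1))
# blade now, wrt current TCP
s=arm.get_state();q=np.array(s["eef_pos"])
for c in("scene","top"):
    z=np.load(f"pics/r_{c}.npz");l=Rt.inv().apply((z["w"][z["d"]>0]-q))*1000
    k=(l[:,2]>-44)&(l[:,2]<15)&(abs(l[:,1])<20)&(abs(l[:,0])<70);print(c,k.sum(),np.percentile(l[k],[2,50,98],axis=0).round(1).tolist(), np.polyfit(l[k,0],l[k,1],1).round(3),np.polyfit(l[k,2],l[k,1],1).round(3))
E
```

```text
scene -75 43 [-0.3 24.6] 12.2
scene -50 63 [ 1.  23.9] 12.5
scene -25 63 [ 0.7 24.5] 12.6
scene 0 66 [ 0.8 24.2] 12.5
scene 25 64 [ 1.3 24.7] 13.0
scene 50 48 [ 1.2 24.7] 12.9
x range [-65.3  68.7]
top -75 35 [ 1.3 24.4] 12.9
top -50 43 [ 0.6 24.8] 12.7
top -25 48 [ 1.8 24. ] 12.9
top 0 41 [ 1.7 24.9] 13.3
top 25 44 [ 1.8 24.7] 13.3
top 50 14 [ 1.5 25.2] 13.4
x range [-66.1  65.1]
wrist 25 171 [ 1.4 25.5] 13.4
wrist 50 217 [ 1.4 25.2] 13.3
x range [32.9 69.2]
scene 1148 [[-54.5, 5.6, -42.0], [-2.8, 8.0, -14.1], [57.2, 10.2, 13.9]] [1.000e-03 7.993e+00] [2.000e-03 8.027e+00]
top 113 [[-56.4, 7.5, -40.9], [-33.4, 8.5, -16.5], [-0.7, 9.6, 13.8]] [-5.000e-03  8.394e+00] [0.01  8.693]
```

```bash
python3 -m jog '[[[0,-4.8,50,0,0,-0.006,10],[0,-4.8,110,0,0,-0.006,10],[0,-4.8,165,0,0,-0.006,10],[0,-4.8,190,0,0,-0.006,10],[0,-4.8,196,0,0,-0.006,10],[0,-4.8,196,0,0,-0.006,10],[0,-4.8,196,0,0,-0.006,10],[0,-4.8,210,0,0,-0.006,10],[0,-4.8,216,0,0,-0.006,10],[0,-4.8,216,0,0,-0.006,10],[0,-4.8,216,0,0,-0.006,10]]]'; python3 g.py 545 -450.6 51 -11.7
```

```text
t: 28.12
eef_pos: [0.5454, -0.4504, 0.1052]
ee_rot: [3.141, -0.0, -0.204]
force: [-0.4, -0.2, -1.0]
width: 0.0183
gripper_force: 40.0
now [ 545.4 -450.4  105.2] [ 3.141 -0.    -0.204] t 28.12 F [-0.4 -0.2 -1. ] w 18.3 q [-0.42  0.47 -0.02  0.   -1.08  1.78]
[ 545.  -450.6   51.   -11.7] -> [-0.3, 0.2, 54.2, 0.0, -0.0, 0.001]
```

```bash
python3 -m jog '[[[0,0,8,0,0,0,10],[0,0,16,0,0,0,10],[0,0,24,0,0,0,10],[0,0,24,0,0,0,10]]]'; python3 -m jog '[[[0,0,8,0,0,0,10],[0,0,16,0,0,0,10],[0,0,24,0,0,0,10],[0,0,28,0,0,0,10],[0,0,30,0,0,0,10],[0,0,30,0,0,0,10]]]'
```

```text
t: 28.62
eef_pos: [0.5446, -0.45, 0.0798]
ee_rot: [-3.141, 0.002, -0.204]
force: [0.0, 0.7, -1.6]
width: 0.0182
gripper_force: 40.0
t: 29.38
eef_pos: [0.5452, -0.4504, 0.0511]
ee_rot: [3.142, 0.0, -0.204]
force: [-0.1, -0.7, -2.0]
width: 0.018
gripper_force: 40.0
```

```bash
python3 -m jog '[[[0,0,1,0,0,0,10],[0,0,2,0,0,0,10],[0,0,2,0,0,0,10]]]'
```

```text
t: 29.75
eef_pos: [0.5453, -0.4504, 0.0493]
ee_rot: [3.141, -0.0, -0.204]
force: [-0.4, -0.4, -0.9]
width: 0.018
gripper_force: 40.0
```

```bash
python3 -m jog '[[[0,0,0.5,0,0,0,10],[0,0,1,0,0,0,10],[0,0,1,0,0,0,10]]]';python3 -m jog '[[[0,0,1,0,0,0,10],[0,0,1,0,0,0,10]]]'
```

```text
t: 30.12
eef_pos: [0.5453, -0.4506, 0.0492]
ee_rot: [3.141, -0.001, -0.204]
force: [-3.2, 1.8, 6.7]
width: 0.0183
gripper_force: 40.0
t: 30.38
eef_pos: [0.5453, -0.4507, 0.0491]
ee_rot: [3.141, -0.001, -0.203]
force: [-3.8, 2.0, 11.7]
width: 0.0179
gripper_force: 40.0
```

Floor contact. I'll open the fingers, rise and check.

```bash
python3 -m jog '[[[0,0,-1,0,0,0,30],[0,0,-1,0,0,0,60],[0,0,-1,0,0,0,60],[0,0,-1,0,0,0,60],[0,0,-1,0,0,0,60],[0,0,-20,0,0,0,60],[0,0,-50,0,0,0,60],[0,0,-100,0,0,0,60],[0,0,-160,0,0,0,60],[0,0,-160,0,0,0,60],[0,0,-160,0,0,0,60]]]'; python3 - <<'E'
from h import *
a,d=grab_frame("scene");w=world("scene",d);b,d2=grab_frame("top")
for n,w,d in(("scene",w,d),("top",world("top",d2),d2)):
    X,Y,Z=w[...,0],w[...,1],w[...,2]
    m=(d>0)&(X>.45)&(X<.63)&(Y>-.52)&(Y<-.4)&(Z>.085)&(Z<.15);print(n,m.sum(),cv2.minAreaRect((w[m][:,:2]*1000).astype(np.float32)),np.percentile(Z[m],[50,95,99]).round(4))
    for c in("carrot_1","sauce_cup","tub_d","trim_tray"):
        for q in spot_in(c,n):
            u,v=map(int,q["uv"]);print(n,c,q["uv"],round(q["confidence"],2),w[v,u].round(3))
cv2.imwrite("pics/c14.png",np.hstack([cv2.resize(a[110:350,170:490],(440,330)),cv2.resize(b[90:290,140:460],(355,330))]))
E
```

```text
t: 31.75
eef_pos: [0.5453, -0.4502, 0.2084]
ee_rot: [3.141, -0.002, -0.204]
force: [-0.1, -0.2, -1.3]
width: 0.0596
gripper_force: 0.0
scene 636 ((543.85693359375, -455.5586853027344), (22.521297454833984, 122.65409088134766), 79.46917724609375) [0.1154 0.1205 0.1217]
scene carrot_1 [184.6, 217.3] 0.51 [0.318 0.205 0.019]
scene carrot_1 [324.4, 172.8] 0.49 [0.774 0.136 0.037]
scene carrot_1 [322.2, 178.4] 0.43 [0.73  0.089 0.053]
scene sauce_cup [216.9, 160.8] 0.76 [0.438 0.202 0.166]
scene tub_d [339.6, 202.1] 0.98 [ 0.543 -0.211  0.204]
scene trim_tray [318.1, 157.3] 0.57 [0.81  0.213 0.045]
top 206 ((517.5235595703125, -447.5550537109375), (19.641225814819336, 68.69831085205078), 77.68289947509766) [0.1187 0.1237 0.1258]
top carrot_1 [206.6, 121.2] 0.79 [0.781 0.218 0.054]
top carrot_1 [258.2, 128.7] 0.74 [0.755 0.059 0.057]
top carrot_1 [244.8, 133.9] 0.46 [0.742 0.102 0.049]
top carrot_1 [334.6, 173.5] 0.39 [ 0.577 -0.162  0.22 ]
top sauce_cup [195.0, 225.3] 0.83 [0.452 0.214 0.163]
top sauce_cup [248.2, 133.8] 0.63 [0.74  0.089 0.056]
top tub_d [330.8, 171.9] 0.73 [ 0.582 -0.151  0.227]
top trim_tray [225.6, 111.3] 0.66 [0.82  0.165 0.031]
```

View pics/c14.png

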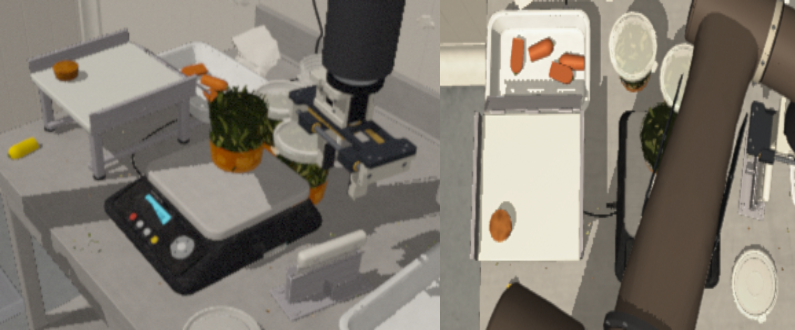

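The crops show the scraper home in its rack at the same height as at the start, and four carrots in the tray. The flap is down, and the cup and tub are unmoved.

```bash
python3 -c "
from station import arm
print(arm.job_done())"
```

```text
the job is handed in; nothing more can be done
None
```

The job is handed in: the drop-front is folded fully down, all four carrots are swept into the tray, and the scraper is back home in its rack, with the cup, tub and tray where they stood in the last pictures. It took about 32 s of the 72 s.

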